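# Tag the breakfast caddy, pull out its handle and pick it up

## Robot

A 6-joint arm with a two-finger parallel gripper is mounted at the origin on a cart in front of the work surface, level with it; the furniture and walls round the work are solid. World frame = base frame: x ahead of the robot, y to its left, z up, the work surface at z = 0. Lengths are in m, angles in degrees, forces in N, time in s.
With the tool pointing down it reaches from about 0.325 to 0.775 m from the base axis. Payload 9.3 kg.
Tool frame: the origin (TCP) lies on the mounting face of the last link; the fingertips stand 173 mm ahead of it and the grasp point (between the pads) lies 155 mm ahead of it (tcp_to_grasp is the distance from the TCP to the grasp point, in m); z points along the fingers, y is the line along which they close (so a half turn about z gives the same grasp; the last joint's range is limited). The gripper opens to 85 mm and grips with 20 to 120 N. Pads are 22 mm wide; open, the fingers measure 114 mm over their backs; the gripper's body (76 mm by 85 mm) begins 54 mm behind the grasp point. The pads swing forward as they close: fully open they stand 13 mm farther back than shut.
Start: joints at [-82.082, 14.817, 1.232, 76.415, 0, 81.257], TCP at [0.158, -0.527, 0.405] pointing down, gripper open.
Joint ranges: [-174.27, 174.27], [-52.1, 104.24], [-59.71, 78.15], [-110.17, 111.67], [-87.03, 83.33], [-180, 180]. Speed limits (degrees/s): [127.2, 127.2, 159.86, 180, 180, 180].

## Interface

Orientations are given as a 3x3 rotation matrix whose columns are the frame's x, y, z axes.
In Python, from cell import get_obs, grab_frame, camera_model, sign_off, tcp_to_grasp gives the robot as it stands. The module is installed in compiled form; this text tells all that it offers.
- The arm moves only by the shell command python3 -m creep 'ROWS' [FORCE]. ROWS is JSON, a list of rows, each a list of 5 numbers: the opening, from -1 (shut) to 1 (fully open), then the shift along the tool's x, y, z in cm, then the turn about the tool's z in rad. In form: [[hand, tx, ty, tz, twist], ...]. A call has 1 to 20 rows; each row shifts and turns the commanded pose from where the row before left it, along the tool's axes as they then stand; what a row does not reach is not made up. A row lasts 1/8 s, in which the tool goes at most 62.5 mm and 10.7 degrees, less where a joint would pass 70% of its speed; a pose out of reach is approached as far as the arm can. A call with a gripper value outside its range is refused whole. The fingers move at their own pace and stop on an object; FORCE is the grip in N (left out, the last holds). Time passes only in rows, so rows that do not move let the fingers close. It gives the time, the measured TCP pose, the force, the opening and the grip force at its end, in the units of the state.
- get_obs(): the state, without advancing time (a new reading comes with each control period).
- grab_frame(name): name is "side" or "top" or "wrist"; returns (picture, depth): 420x560x3 uint8, red, green, blue; 420x560 float32, m along the optical axis (not along the pixel's ray), 0 where there is no reading.
- camera_model(name): a dict with "fov_y" (degrees; the focal length in pixels is half the picture's height over the tangent of half this angle, whatever the lens; pixels are square), "cx", "cy" (the principal point, pixels), "position" and "attitude" of the camera in the world; the wrist camera has in their place "mount" (4x4, takes a point from camera to tool coordinates, whose origin is the TCP and whose axes are the flange's). Camera axes: x right, y down, z forward; pixel columns grow to the right and rows downward; lengths in m; the calibration is good to about 2 mm. A picture is of the moment at which its call begins: read the wrist's pose just before it. camera_model takes no time and is no camera call.
- sign_off(): hands the job in; it is judged then, once.
The state is a dict: "time_s": time; "joint_pos": joint angles; "dq": joint speeds; "joint_torque": joint torques, N m; "tool_pos": TCP position; "eef_rot": TCP orientation; "contact_force": force on the tool from outside, world axes, zero at the start; "torque": the same for the moment, N m; "grip_width": finger opening in m; "finger_force": force on a finger pad.
Only numpy, scipy, OpenCV 4.12 (cv2) and the standard library are available. Lean on these libraries where they do the work, as an engineer would, in place of code of your own. Each camera call takes 0.05 s, during which the arm holds its last target. There are 200 camera calls.

## Task

The breakfast caddy is going to the table: squeeze open the sprung clip that sits on the front edge of the small wooden box, take it off and let it bite on the middle of the caddy's front edge, its round white tag facing outwards. Then, while the caddy still stands on the worktop, squeeze the button in its grip and pull the telescoping handle up past the first stop to the second one (fully out), and without letting go lift the caddy level about 5 cm off the worktop. Finish holding it still in the air by the extended handle, with its load standing in it and the clip on it; do not drop the clip and leave the other things on the worktop where they are.

Things in the scene. Friction and masses are not known exactly. Their poses are not given: they have to be found in the camera images.
- caddy: Open caddy of pale wood, 160 (x) x 220 (y) x 55 mm high, walls 5 mm, loose, about 0.8 kg loaded. A flat metal mast sleeve (18 mm in x, 46 in y) stands in its middle, up to 99 mm. Origin: centre of underside; z up, -x its front (towards the robot), y along the front. Its load keeps 35 mm clear of the middle in y, room for fingers beside mast and front wall.
- caddy_front_edge (a point): Middle of the top of the caddy's front wall, 77.5 mm in front of the caddy's centre, 55 mm above its underside; axes as the caddy's. The wall is 5 mm thick (x) and straight along y.
- caddy_grip (a point): Centre of the black cross grip on top of the telescoping mast: a bar 90 mm along the caddy's y, 20 mm thick (x), 20 mm high; handle in: 113 mm above the caddy's underside; it rises with the handle. Take it from above in the middle, fingers closing along the caddy's x, so that one pad squeezes the button.
- caddy_handle (a joint): How far the telescoping handle is up (m): 0 in; clicks in at the first stop near 0.035 and the second near 0.070, where it ends (0.071). Locked unless the button is squeezed (2 mm play); unlocked it slides with 1 to 2 N. Keep squeezing to pass the first stop. Pulled while locked, or beyond the end, it lifts the caddy.
- caddy_button (a joint): Grey sprung button, 34 (y) x 12 (z) mm, in the front face (-x side) of the grip, in its middle, level with the grip's centre: 0 out (stands 5.5 mm proud), 0.0055 pressed flush with the grip. It takes 3 N to start and 8 N to be flush; above about 0.0045 the lock is free.
- clip_pivot (a point): Centre of the pivot pin of the sprung steel clip (26 mm wide along the pin, y; 40 g). Two flat handle plates rise from 5 to 43 mm above the pin, splayed: 33 mm over their outer faces 25 mm above the pin, 39 at the top. The pin stays midway between them. The clip sits on an edge with the pin on the wall's top, pin centre 3.5 mm above it. It bites across x; z up.
- clip_tag (a point): Centre of the round white tag (28 mm across) on the outer face of the clip's front jaw, 10.5 mm in front of (-x) and 17 mm below the pivot pin.
- clip_jaw (a joint): Opening of the clip (rad): about 0 biting a 5 mm wall, 0.41 squeezed fully open, -0.19 shut. Pinch the handles along the clip's x: 8 to 12 N brings them to a stop, parallel and 22 mm over the faces; the jaws, which reach 31 mm below the pin, then stand 14 mm apart. The axes at clip_pivot and clip_tag are the front lever's and tilt up to 0.2 rad about y when it opens.
- box_front_edge (a point): Middle of the top of the front wall of the small fixed wooden box (90 x 170 x 55 mm high, walls 5 mm, two teaspoons lying inside, under 25 mm high). The clip starts on this wall, up to 40 mm left or right of the middle. x points away from the front, y along the wall.
- pepper_mill: Wooden pepper mill, 58 mm across, 120 mm high, standing in the caddy's back left corner (+x, +y). Origin: centre of its underside.
- egg_cup_a: China egg cup, 47 mm across, 50 mm high, in the caddy's back right corner. Origin: centre of its underside.
- egg_cup_b: China egg cup like the other, in the caddy's front right corner (-x, -y). Origin: centre of its underside.
- keys: Bunch of keys lying flat on the worktop between the caddy and the box, 54 x 122 x 8 mm; leave alone. Origin: centre of its underside.
- cup_a: Blue and white china cup, 82 mm across, 56 mm high, behind the caddy and the box; leave alone. Origin: centre of its underside.
- mug: Blue and white footed mug, 84 mm across, 100 mm high, at the back right; leave alone. Origin: centre of its underside.
Not all that is in view belongs to the job. Leave any green or turquoise look-alike of the egg_cup_b alone.

How it is judged:
By the outcome, as a careful person would: the job done as asked, in the order asked, and still so for the second after the job is handed in, while the arm keeps its last pose, push and grip.
It also fails if it takes over 50 s, if anything falls off the work surface, if the arm or the gripper's body presses on something with over 40 N, if the wrist force passes 120 N, or if a joint passes its speed limit or range.

## Working session

There is one attempt and no reset: what is moved stays moved. The work goes in short steps, Python scripts to look and compute and a shell command to move; the robot and the scene stay as the last step left them, time stands still between calls to the robot, and variables do not carry over. Pictures are saved under pics/ and viewed, at most 10 in all, crops included, and the job is handed in when it is done.

```bash
mkdir -p pics; cat > h.py <<'E'
import numpy as np, cv2
from cell import get_obs, grab_frame, camera_model, sign_off, tcp_to_grasp
def shot(n):
    o=get_obs(); im,d=grab_frame(n); m=camera_model(n)
    f=im.shape[0]/2/np.tan(np.radians(m["fov_y"])/2)
    if n=="wrist":
        T=np.eye(4);T[:3,:3]=o["eef_rot"];T[:3,3]=o["tool_pos"];T=T@np.array(m["mount"])
    else:
        T=np.eye(4);a=np.array(m["attitude"]);T[:3,:3]=a;T[:3,3]=m["position"]
    v,u=np.indices(d.shape)
    P=np.stack([(u-m["cx"])/f*d,(v-m["cy"])/f*d,d],-1)@T[:3,:3].T+T[:3,3]
    P[d==0]=np.nan
    return im,d,P,T,f,m
def save(n,im,s=1): cv2.imwrite("pics/"+n,cv2.resize(im[...,::-1],None,fx=s,fy=s,interpolation=cv2.INTER_CUBIC))
E
python3 - <<'E'
from h import *
print(tcp_to_grasp, get_obs())
for n in("top","side"):
    im,d,P,T,f,m=shot(n); save(n+"0.png",im); print(n,T.round(3),f,m); np.savez(n+"0.npz",im=im,P=P)
print(camera_model("wrist"))
E
```

```text
0.1547 {'time_s': 0.0, 'joint_pos': array([-8.20803779e+01,  1.48506434e+01,  1.18943656e+00,  7.64147243e+01,
        1.20871061e-03,  8.12568287e+01]), 'dq': array([ 1.18174186e-01, -3.78750703e-05,  2.64660095e-02,  1.25225821e-01,
       -4.00976331e-02, -9.71774098e-02]), 'joint_torque': array([ 2.91345596e-04, -5.55640912e+01,  3.44525599e+01,  1.36686786e-02,
       -1.95228181e-04, -6.71683296e-06]), 'tool_pos': array([ 0.15769879, -0.52685563,  0.40406492]), 'eef_rot': array([[ 9.58008920e-01,  2.86738353e-01, -1.61702768e-04],
       [ 2.86738312e-01, -9.58008043e-01,  1.31551412e-03],
       [ 2.22295801e-04, -1.30664064e-03, -9.99999122e-01]]), 'contact_force': array([-0.19703705, -0.50695367, -0.01579053]), 'torque': array([-0.01932056, -0.0394694 ,  0.01167891]), 'finger_force': 0.0, 'grip_width': 0.08541297196052108}
top [[ 0.013 -0.987  0.159  0.245]
 [-1.    -0.015 -0.01  -0.215]
 [ 0.012 -0.159 -0.987  1.839]
 [ 0.     0.     0.     1.   ]] 491.38465213277965 {'fov_y': 46.280216866758444, 'cx': 278.76096576579755, 'cy': 205.13399853787558, 'position': array([ 0.2454
[... 368 characters left out ...]
, 'cx': 271.0893888273593, 'cy': 217.3576933182102, 'position': array([ 0.09450479, -1.25309862,  1.1129234 ]), 'attitude': array([[ 0.91646665, -0.27446156,  0.29113524],
       [-0.40007933, -0.61944528,  0.67544361],
       [-0.00504096, -0.73549874, -0.67750734]])}
{'fov_y': 67.31026232470697, 'cx': 275.7352940851865, 'cy': 208.99378015794215, 'mount': array([[-9.68310044e-04, -9.47789843e-01, -3.18894146e-01,
         8.21540219e-02],
       [ 9.99998833e-01, -5.40951275e-04, -1.42868973e-03,
        -3.49117609e-04],
       [ 1.18159141e-03, -3.18895158e-01,  9.47789260e-01,
         3.01644749e-02],
       [ 0.00000000e+00,  0.00000000e+00,  0.00000000e+00,
         1.00000000e+00]])}
```

View pics/top0.png

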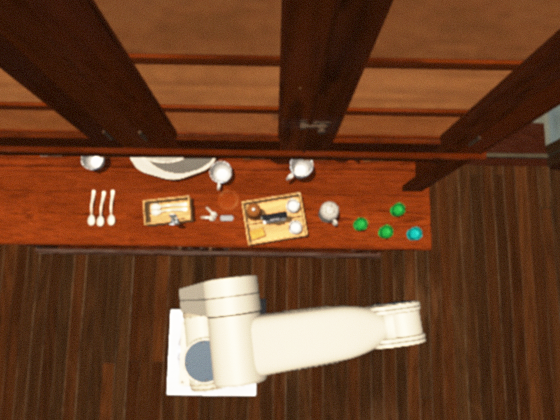

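View pics/side0.png

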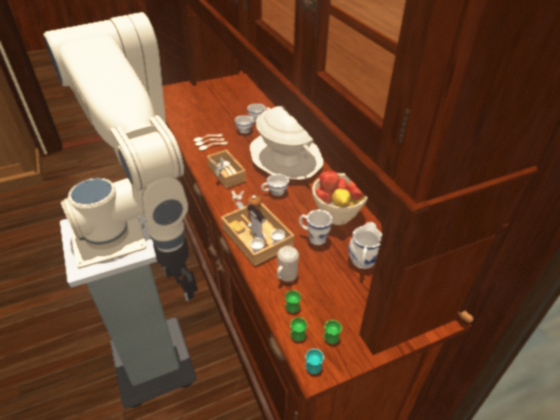

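The top view shows the small box at (167,210) with the clip on its front wall at (175,221). The caddy is at (275,218) with its mast at (275,217), mill at (254,211), egg cups at (293,205) and (295,228), and the keys at (217,216). Look-alikes are the green cups at (361,225), (386,231) and (398,209), the turquoise one at (415,233), and the white jug at (329,211). None of them is the clip. The only other small metal thing is the spoons at (100,207).

```bash
python3 - <<'E'
from h import *
z=np.load("top0.npz");P=z["P"];im=z["im"]
for n,(u,v) in dict(clip=(175,221),mast=(275,217),mill=(254,211),box=(167,210),keys=(217,216),boxFL=(146,222),boxFR=(192,221),cadFL=(248,242),cadFR=(307,235)).items(): print(n,P[v,u].round(3))
def rect(sl):
    Q=P[sl].reshape(-1,3); Q=Q[(abs(Q[:,2]-.055)<.008)]
    r=cv2.minAreaRect((Q[:,:2]*1000).astype(np.float32)); print(r,cv2.boxPoints(r).round(0).tolist())
rect(np.s_[192:227,138:198]); rect(np.s_[188:250,236:312])
o=get_obs();print(o["eef_rot"].round(3))
save("crop1.png",im[180:250,130:330],4)
E
```

```text
clip [0.469 0.144 0.061]
mast [ 0.48  -0.219  0.121]
mill [ 0.501 -0.145  0.115]
box [0.514 0.183 0.026]
keys [ 0.497 -0.001  0.003]
boxFL [0.467 0.257 0.032]
boxFR [0.476 0.091 0.007]
cadFL [ 0.397 -0.122  0.048]
cadFR [ 0.43  -0.34   0.006]
((505.77972412109375, 179.14654541015625), (98.96394348144531, 169.99871826171875), 6.795955181121826) [[447.0, 258.0], [467.0, 89.0], [565.0, 101.0], [545.0, 269.0]]
((485.1050109863281, -214.7896728515625), (160.70233154296875, 219.7464599609375), 9.975688934326172) [[387.0, -120.0], [425.0, -337.0], [583.0, -309.0], [545.0, -93.0]]
[[ 0.958  0.287 -0.   ]
 [ 0.287 -0.958  0.001]
 [ 0.    -0.001 -1.   ]]
```

View pics/crop1.png

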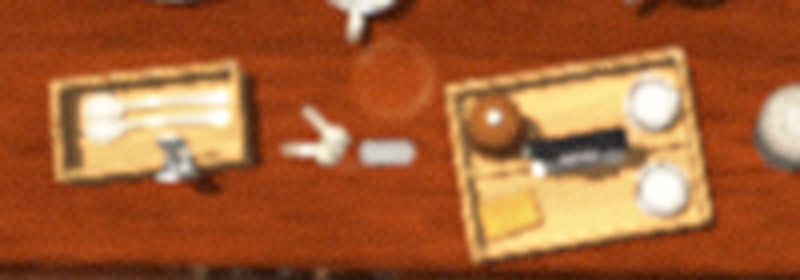

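```bash
python3 -m creep '[[0.4,0,0,0,-0.175],[0.4,0,0,0,-0.175],[0.4,0,0,0,-0.175],[0.4,0,0,0,-0.175],[0.4,0,0,0,-0.175],[0.4,0,0,0,-0.175],[0.4,0,0,0,-0.175],[0.4,0,0,0,-0.173]]' 20 && python3 -m creep '[[0.4,3.94,2.38,0,0],[0.4,3.94,2.38,0,0],[0.4,3.94,2.38,0,0],[0.4,3.94,2.38,0,0],[0.4,3.94,2.38,0,0],[0.4,3.94,2.38,0,0],[0.4,3.94,2.38,0,0],[0.4,3.94,2.38,0,0],[0.4,3.94,2.38,0,0],[0.4,3.94,2.38,0,0],[0.4,3.94,2.38,0,0],[0.4,3.94,2.38,0,0],[0.4,3.94,2.38,0,0],[0.4,3.94,2.38,0,0],[0.4,3.94,2.38,0,0],[0.4,3.94,2.38,0,0],[0.4,0,0,0,0],[0.4,0,0,0,0]]' 
python3 - <<'E'
from h import *
im,d,P,T,f,m=shot("wrist"); save("w1.png",im); np.savez("w1.npz",im=im,P=P,T=T)
print(d[150:300:30,200:400:30])
E
```

```text
time_s: 1.1
tool_pos: [0.1577, -0.5269, 0.4043]
eef_rot: [[-0.123, 0.992, -0.0], [0.992, 0.123, 0.001], [0.001, -0.0, -1.0]]
contact_force: [-0.4, 1.3, 0.8]
grip_width: 0.0597
finger_force: 0.0
time_s: 3.35
tool_pos: [0.4614, 0.1439, 0.4043]
eef_rot: [[-0.118, 0.993, -0.001], [0.993, 0.118, -0.0], [-0.0, -0.001, -1.0]]
contact_force: [0.0, 0.2, 0.2]
grip_width: 0.0598
finger_force: 0.0
[[1.2760525  0.37134272 0.3703401  0.36604553 0.36701    0.36558065
  0.37054554]
 [1.3190515  0.3830242  0.3816592  0.32629305 0.36899948 0.37709874
  0.3827276 ]
 [1.3618718  0.39459607 0.39425623 0.38899574 0.38958704 0.38925606
  0.39519635]
 [1.4077215  0.40875617 0.4074254  0.4080078  0.4075244  0.40669277
  0.4075594 ]
 [0.14150546 0.42241305 0.42157778 0.41722777 0.42195904 0.14041528
  0.4217314 ]]
```

View pics/w1.png

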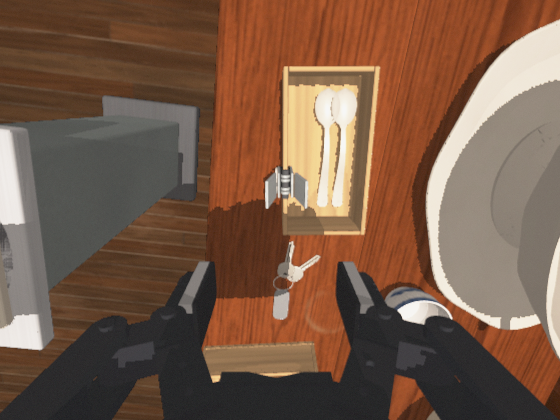

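The wrist view shows the clip on the box's front wall, with its pin near (285,183) and handle plates at u 265–307. The front wall's top runs along u≈286, rows 68–232, and the keys are at (290,270).

```bash
python3 - <<'E'
from h import *
z=np.load("w1.npz");P=z["P"];T=z["T"]
Q=P[60:240,255:320]; w=Q[(abs(Q[...,2]-.055)<.004)]
# front wall top
w=w[(w[:,0]<.485)]
vx,vy,x0,y0=cv2.fitLine(w[:,:2].astype(np.float32),cv2.DIST_HUBER,0,.001,.001).ravel(); s=np.sign(vy);vx,vy=vx*s,vy*s
print("wall yaw",np.degrees(np.arctan2(-vx,vy)),len(w),"y range",w[:,1].min(),w[:,1].max(),"z",np.median(w[:,2]))
n=np.array([vy,-vx]);t=np.array([vx,vy]);o=np.array([x0,y0]); e=(w[:,:2]-o)@n; print("thick",np.percentile(e,[2,50,98]))
c=P[150:220,255:320]; c=c[c[:,:,2]>.064]
a=(c[:,:2]-o)@n; b=(c[:,:2]-o)@t
print(len(c),"n",np.percentile(a,[1,50,99]),"t",np.percentile(b,[1,50,99]),"zmax",c[:,2].max())
hi=c[:,2]>.088
for nm,k in (("hiF",hi&(a<0)),("hiB",hi&(a>0))): print(nm,k.sum(),a[k].min(),a[k].max(),b[k].min(),b[k].max())
bm=(b.min()+b.max())/2
p=o+t*bm; print("clip on wall",p)
print(T[:3,3])
E
```

```text
wall yaw 5.5801663 919 y range 0.09155407991114276 0.2624495951709086 z 0.05516497218665428
thick [-0.00798183 -0.00020523  0.02320913]
803 n [-0.01890774  0.00625204  0.01919613] t [-0.05945425 -0.04613212 -0.03407756] zmax 0.1009646983377035
hiF 168 -0.018961657524913685 -0.014311033497283746 -0.06035391072565841 -0.03432181717100533
hiB 185 0.01396292450074509 0.019563075094514652 -0.05992212116206474 -0.03371785781979739
clip on wall [0.46942585 0.14965966]
[0.45176492 0.22561297 0.37407397]
```

```bash
python3 - <<'E'
from h import *
z=np.load("w1.npz");P=z["P"]
Q=P[60:240,255:320]; w=Q[(abs(Q[...,2]-.055)<.004)][:,:2].astype(np.float32)
L=cv2.fitLine(w,cv2.DIST_HUBER,0,.001,.001).ravel()
for i in range(5):
    n=np.array([L[1],-L[0]]); e=(w-L[2:])@n; w=w[abs(e)<(.005,.004,.0035,.0035,.0035)[i]]; L=cv2.fitLine(w,cv2.DIST_L2,0,.001,.001).ravel()
s=np.sign(L[1]);n=np.array([L[1],-L[0]])*s;t=L[:2]*s
print(len(w),"yaw",np.degrees(np.arctan2(-t[0],t[1])))
c=P[150:220,255:320]; c=c[c[:,:,2]>.088][:,:2]; r=cv2.minAreaRect((c*1000).astype(np.float32)); print(r)
m=np.array(r[0])/1000; print("clip from wall line",(m-L[2:])@n)
o=get_obs();R=o["eef_rot"];g=o["tool_pos"]+R[:,2]*tcp_to_grasp
tgt=np.array([*m,.0835]); print("tool shift cm",R.T@(tgt-g)*100, "tool y yaw",np.degrees(np.arctan2(R[1,1],R[0,1])))
E
```

```text
564 yaw 7.866558
((469.7052917480469, 149.69601440429688), (38.41515350341797, 26.2060489654541), 6.286128520965576)
clip from wall line -0.0009623673707258164
tool shift cm [ 0.52867467  0.92918025 16.62926574] tool y yaw 6.747800973536123
```

```bash
python3 -m creep '[[0.4,0.55,0.9,1,0],[0.4,0,0,2.5,0],[0.4,0,0,2.5,0],[0.4,0,0,2.5,0],[0.4,0,0,2.5,0],[0.4,0,0,2.5,0],[0.4,0,0,2,0],[0.4,0,0,1.1,0],[0.4,0,0,0,0],[0.4,0,0,0,0]]' 30
python3 - <<'E'
from h import *
im,d,P,T,f,m=shot("wrist"); save("w2.png",im[100:400])
o=get_obs();print(o["tool_pos"])
c=P[150:400,200:380]; k=(c[...,2]>.085)&(c[...,2]<.104)&(abs(c[...,0]-.47)<.025)&(abs(c[...,1]-.15)<.025)
c=c[k][:,:2]; r=cv2.minAreaRect((c*1000).astype(np.float32)); print(len(c),r)
print((o["eef_rot"].T@(np.array([*r[0],0])/1000-o["tool_pos"]))[:2])
E
```

```text
time_s: 4.65
tool_pos: [0.4702, 0.1504, 0.2393]
eef_rot: [[-0.117, 0.993, 0.001], [0.993, 0.117, 0.0], [0.0, 0.001, -1.0]]
contact_force: [1.5, -0.5, 0.9]
grip_width: 0.0598
finger_force: 0.0
[0.4702079  0.15042585 0.23940444]
1948 ((469.79986572265625, 149.06556701660156), (38.75770568847656, 26.864089965820312), 6.765026569366455)
[-0.00130493 -0.00087358]
```

View pics/w2.png

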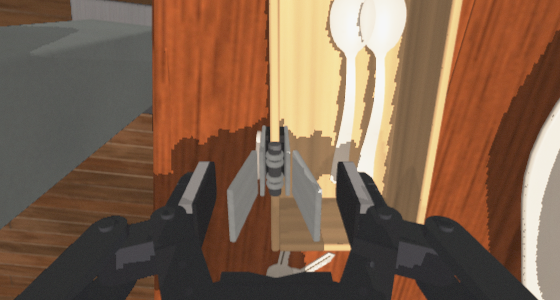

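The clip's plates (230–320, rows 155–240 of the crop) stand between the open fingers, nearly centred. Next I close on it.

```bash
python3 -m creep '[[0.1,-0.1,-0.05,0,0],[-0.2,0,0,0,0],[-0.5,0,0,0,0],[-0.8,0,0,0,0],[-0.8,0,0,0,0],[-0.8,0,0,0,0]]' 30
```

```text
time_s: 5.45
tool_pos: [0.4699, 0.1495, 0.2404]
eef_rot: [[-0.118, 0.993, 0.003], [0.993, 0.118, 0.0], [0.0, 0.003, -1.0]]
contact_force: [-2.1, -0.8, 15.0]
grip_width: 0.0212
finger_force: 29.1
```

```bash
python3 -m creep '[[-0.8,0,0,-0.3,0],[-0.8,0,0,-0.5,0],[-0.8,0,0,-1,0],[-0.8,0,0,-1.5,0],[-0.8,0,0,-2,0],[-0.8,0,0,-2,0],[-0.8,0,0,-2,0],[-0.8,0,0,-2,0],[-0.8,0,0,0,0]]'
python3 - <<'E'
from h import *
im,d,P,T,f,m=shot("wrist"); save("w3.png",im)
o=get_obs();R=o["eef_rot"]
X=(P-o["tool_pos"])@R
k=(abs(X[...,0])<.03)&(abs(X[...,1])<.03)&(X[...,2]<.25)
np.savez("w3.npz",im=im,X=X,P=P)
c=X[k]; print(len(c))
for lo in np.arange(.13,.24,.01):
    q=c[(c[:,2]>=lo)&(c[:,2]<lo+.01)]
    if len(q): print(round(lo,3),len(q),(q.min(0)*1000).round(1),(q.max(0)*1000).round(1))
E
```

```text
time_s: 6.58
tool_pos: [0.4698, 0.1495, 0.3532]
eef_rot: [[-0.118, 0.993, 0.003], [0.993, 0.118, 0.0], [0.0, 0.003, -1.0]]
contact_force: [0.2, -0.9, -0.2]
grip_width: 0.0217
finger_force: 29.4
22556
0.13 1869 [-13.9 -28.7 130. ] [ 13.4  28.9 140. ]
0.14 1089 [-13.4 -23.9 140. ] [ 13.5  24.7 150. ]
0.15 868 [-12.5 -23.9 150. ] [ 13.3  24.7 160. ]
0.16 550 [-11.9 -23.5 160. ] [ 13.2  24.2 170. ]
0.17 1446 [-15.6 -10.5 170.1] [ 15.3  11.3 180. ]
0.18 257 [-10.9 -12.3 180. ] [ 15.   10.1 190. ]
0.19 301 [ -1.6 -14.6 190. ] [ 13.7  12.6 200. ]
0.2 169 [ -2.4 -16.1 200. ] [ 13.   14.3 209.6]
```

View pics/w3.png

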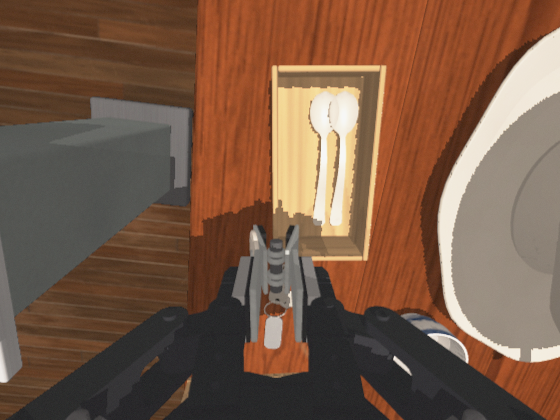

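The view shows the clip held in the fingers at about (278,270), open and clear of the box at (330,160). The keys are below it.

```bash
python3 -m creep '[[-0.8,-1,-0.2,-2,0],[-0.8,-2,-0.4,-2.7,0],[-0.8,-3,-0.6,-2,0],[-0.8,-4,-0.9,0,-0.057],[-0.8,-4,-0.9,0,0],[-0.8,-4,-0.9,0,0],[-0.8,-4,-0.9,0,0],[-0.8,-4,-0.9,0,0],[-0.8,-4,-0.9,0,0],[-0.8,-4,-0.9,0,0],[-0.8,-4,-0.9,0,0],[-0.8,-4,-0.9,0,0],[-0.8,-4,-0.9,0,0],[-0.8,0,0,0,0],[-0.8,0,0,0,0],[-0.8,0,0,0,0]]'
cat > cad.py <<'E'
from h import *
def run(tag):
    im,d,P,T,f,m=shot("wrist"); save(tag+".png",im); np.savez(tag+".npz",im=im,P=P,T=T)
    o=get_obs();R=o["eef_rot"]
    X=(P-o["tool_pos"])@R
    ex=~((abs(X[...,1])<.06)&(X[...,2]<.23))
    w=P[(abs(P[...,2]-.055)<.005)&ex][:,:2].astype(np.float32)
    # front wall: seed line
    n=np.array([np.cos(np.radians(10)),np.sin(np.radians(10))]); p=np.array([.4088,-.2282])
    for h in (.012,.007,.0045,.0035,.0035,.0035):
        e=(w-p)@n; t=(w-p)@np.array([-n[1],n[0]]); k=(abs(e)<h)&(abs(t)<.1)
        L=cv2.fitLine(w[k],cv2.DIST_L2,0,.001,.001).ravel(); s=np.sign(L[1]); n=np.array([L[1],-L[0]])*s; p=L[2:]
    e=(w[k]-p)@n
    yaw=np.degrees(np.arctan2(n[1],n[0])); print("wall",k.sum(),"yaw",yaw,"e",np.percentile(e,[1,99]),"p",p)
    tt=np.array([-n[1],n[0]])
    a=(P[...,:2]-p)@n; b=(P[...,:2]-p)@tt
    k=(abs(P[...,2]-.055)<.005)&(abs(a)<.003)&ex; print("wall ends b",b[k].min(),b[k].max(),"z",np.median(P[k][:,2]))
    g=(P[...,2]>.116)&(P[...,2]<.128)&(a>.05)&(a<.1)&(abs(b)<.15)&ex
    # bar: largest component
    nl,lab,st,ce=cv2.connectedComponentsWithStats(g.astype(np.uint8))
    for i in range(1,nl):
        if st[i,4]>60:
            q=lab==i; r=cv2.minAreaRect((P[q][:,:2]*1000).astype(np.float32)); print("bar",st[i],r,np.median(P[q][:,2]),"a",np.percentile(a[q],[1,99]),"b",np.percentile(b[q],[1,99]))
    return p,n,tt,o
E
python3 -c "
from cad import *
run('w4')"
```

```text
time_s: 8.62
tool_pos: [0.4435, -0.32, 0.4186]
eef_rot: [[-0.175, 0.985, -0.0], [0.985, 0.175, 0.0], [0.0, -0.0, -1.0]]
contact_force: [-0.1, -0.7, -0.7]
grip_width: 0.0214
finger_force: 29.5
wall 1002 yaw 10.067723 e [-0.00263454  0.00235271] p [ 0.40926173 -0.23477194]
wall ends b -0.3266481459726998 0.08220147946703232 z 0.05523048503740094
bar [ 329   17   38  128 3551] ((481.4881896972656, -215.18190002441406), (25.939149856567383, 93.80908966064453), 10.019387245178223) 0.12297289092726721 a [0.06211167 0.08678895] b [-0.03863452  0.05227767]
```

View pics/w4.png

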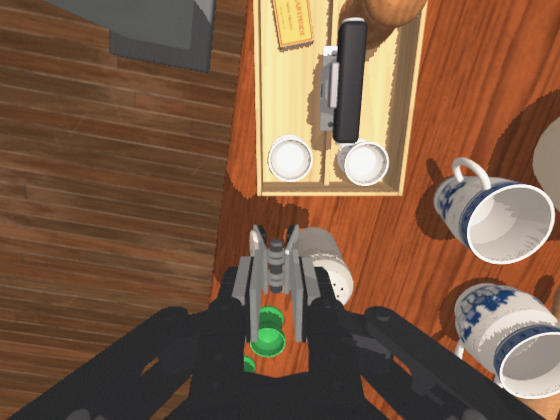

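The view shows the caddy with its front wall at u≈262 (rows 0–190), the black bar at (348,80), egg cups at (290,160) and (363,163), and the clip in the fingers. The yaw is 10.07° and the bar lies 77 mm behind the wall, which matches the description, so the edge middle is about (0.408, -0.228, 0.055).

```bash
python3 -m creep '[[-0.8,2,-0.4,0,0],[-0.8,3,-0.6,0,0],[-0.8,3,-0.6,0,0],[-0.8,1.67,-0.28,1,0],[-0.8,0,0,2.5,0],[-0.8,0,0,2.5,0],[-0.8,0,0,2.5,0],[-0.8,0,0,2.5,0],[-0.8,0,0,2,0],[-0.8,0,0,1,0],[-0.8,0,0,0,0],[-0.8,0,0,0,0]]'
python3 - <<'E'
from cad import *
p,n,tt,o=run("w5")
R=o["eef_rot"]; t=o["tool_pos"]; print("tcp a,b",(t[:2]-p)@n,(t[:2]-p)@tt)
E
```

```text
time_s: 10.18
tool_pos: [0.4083, -0.229, 0.2795]
eef_rot: [[-0.174, 0.985, 0.001], [0.985, 0.174, -0.001], [-0.001, 0.001, -1.0]]
contact_force: [1.0, -0.8, -0.9]
grip_width: 0.0216
finger_force: 29.5Traceback (most recent call last):
  File "<stdin>", line 2, in <module>
  File "cad.py", line 12, in run
    L=cv2.fitLine(w[k],cv2.DIST_L2,0,.001,.001).ravel(); s=np.sign(L[1]); n=np.array([L[1],-L[0]])*s; p=L[2:]
      ~~~~~~~~~~~^^^^^^^^^^^^^^^^^^^^^^^^^^^^^^
cv2.error: OpenCV(4.12.0) /io/opencv/modules/imgproc/src/linefit.cpp:50: error: (-215:Assertion failed) count > 0 in function 'fitLine2D_wods'
```

View pics/w5.png

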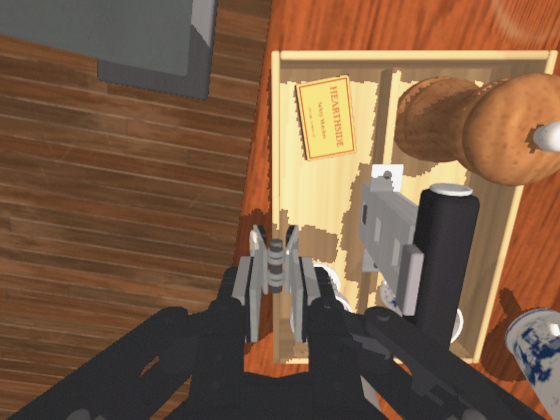

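The view shows the wall top running along u≈277 straight under the clip's pin at (277,247), between the jaws. The matchbox, mill and mast are clear of the fingers, so the clip can go down.

```bash
python3 -m creep '[[-0.8,0.1,0,1,0],[-0.8,0,0,1,0],[-0.8,0,0,1,0],[-0.8,0,0,0.6,0],[-0.8,0,0,0.2,0],[-0.8,0,0,0.1,0],[-0.8,0,0,0,0]]'
```

```text
time_s: 11.1
tool_pos: [0.4076, -0.2278, 0.2405]
eef_rot: [[-0.174, 0.985, -0.0], [0.985, 0.174, -0.0], [-0.0, -0.0, -1.0]]
contact_force: [-4.8, 2.5, 11.4]
grip_width: 0.0214
finger_force: 31.4
```

```bash
python3 -m creep '[[-0.4,0,0,0,0],[-0.3,0,0,0,0],[-0.2,0,0,0,0],[-0.1,0,0,0,0],[0.1,0,0,0,0],[0.2,0,0,0,0],[0.2,0,0,0,0]]' && python3 -m creep '[[0.2,0,0,-1,0],[0.2,0,0,-2,0],[0.2,0,0,-3,0],[0.2,0,0,-3,0],[0.2,0,0,-3,0],[0.2,0,0,-3,0],[0.2,-4,0,-1,0],[0.2,-4,0,0,0],[0.2,0,0,0,0],[0.2,0,0,0,0]]'
python3 - <<'E'
from cad import *
p,n,tt,o=run("w6")
z=np.load("w6.npz");P=z["P"]
a=(P[...,:2]-p)@n; b=(P[...,:2]-p)@tt
k=(abs(a)<.03)&(abs(b)<.06)&(P[...,2]>.063)&(P[...,2]<.11)
q=P[k]; print("clip",k.sum(),"a",a[k].min(),a[k].max(),"b",b[k].min(),b[k].max(),"z",q[:,2].max())
E
```

```text
time_s: 11.98
tool_pos: [0.4078, -0.228, 0.2397]
eef_rot: [[-0.174, 0.985, -0.0], [0.985, 0.174, -0.0], [-0.0, -0.0, -1.0]]
contact_force: [-0.8, 0.1, 0.4]
grip_width: 0.0511
finger_force: 0.0
time_s: 13.22
tool_pos: [0.4215, -0.3065, 0.3998]
eef_rot: [[-0.174, 0.985, -0.0], [0.985, 0.174, 0.001], [0.001, -0.0, -1.0]]
contact_force: [0.4, 1.3, 0.1]
grip_width: 0.0512
finger_force: 0.0
wall 864 yaw 9.9748745 e [-0.00209708  0.00206411] p [ 0.40777686 -0.22767623]
wall ends b -0.33289776136628313 0.08757049291536968 z 0.05532175257735683
bar [ 356   38   43  132 3897] ((481.50213623046875, -215.3035125732422), (26.147062301635742, 94.2640609741211), 9.733443260192871) 0.12292644537911754 a [0.06218068 0.0865336 ] b [-0.04579324  0.04499783]
clip 1319 a -0.01936687578454906 0.019427565209668027 b -0.014843317450718327 0.014111055921144325 z 0.1040599811986348
```

View pics/w6.png

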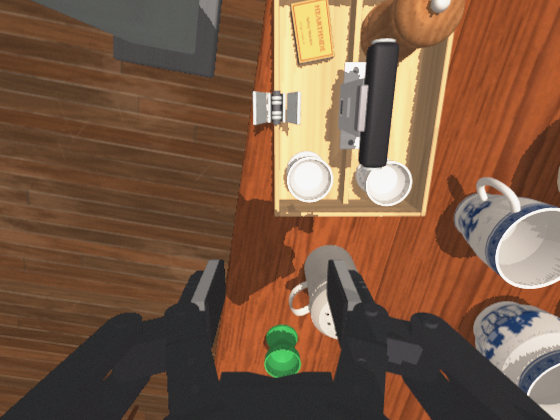

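The clip sits on the middle of the front wall at (276,107) and the bar is at (378,103). Everything in the caddy is still standing. A quick check of the clip's height comes next, then the shift to the grip.

```bash
python3 - <<'E'
from h import *
for f,c in (("w1",(.4697,.1497)),("w6",(.4078,-.2277))):
    P=np.load(f+".npz")["P"]; k=(np.hypot(P[...,0]-c[0],P[...,1]-c[1])<.026)&(P[...,2]>.063)&(P[...,2]<.11)
    print(f,k.sum(),np.percentile(P[k][:,2],[50,90,95,98,100]).round(4))
o=get_obs();R=o["eef_rot"];print((R.T@(np.array([.4839,-.2147,.2677])-o["tool_pos"])*100).round(2))
E
```

```text
w1 873 [0.082  0.0991 0.0996 0.0999 0.101 ]
w6 1319 [0.0808 0.1023 0.1029 0.1033 0.1041]
[ 7.91  7.74 13.22]
```

```bash
python3 - <<'E'
from h import *
for f,c,y in (("w1",(.4698,.1495),6.8),("w6",(.4078,-.2277),10)):
    P=np.load(f+".npz")["P"]; y=np.radians(y); d=P[...,:2]-np.array(c); a=d@[np.cos(y),np.sin(y)]; b=d@[-np.sin(y),np.cos(y)]
    for lo in (-20,-16,-12,-8,-4,-2,0,2,4,8,12,16):
        hi=lo+(2 if abs(lo+1)<4 else 4)
        k=(a*1e3>=lo)&(a*1e3<hi)&(abs(b)<.011)&(P[...,2]>.052); 
        if k.any(): print(f,lo,k.sum(),np.percentile(P[k][:,2]*1e3,[5,50,95]).round(1))
E
```

```text
w1 -20 849 [ 98.8 312.1 318.6]
w1 -16 843 [ 82.9 312.3 318.6]
w1 -12 762 [ 66.8 313.1 318.8]
w1 -8 763 [ 65.1 313.  318.7]
w1 -4 417 [ 62.4 312.3 318.6]
w1 -2 417 [ 63.5 312.1 318.7]
w1 0 421 [ 62.8 312.3 318.5]
w1 2 357 [ 62.1 311.2 317.4]
w1 4 357 [ 57.3 308.3 313.8]
w1 8 106 [ 63.4  71.5 256.4]
w1 12 141 [ 79.9  89.4 315.1]
w1 16 182 [ 97.9 286.8 292.9]
w6 -20 120 [100.5 102.3 103.4]
w6 -16 164 [81.3 90.2 98.4]
w6 -12 127 [56.6 71.1 78.8]
w6 -8 84 [61.9 67.8 69.2]
w6 -4 38 [63.8 65.3 66.8]
w6 -2 75 [64.7 66.3 67.7]
w6 0 49 [64.8 66.3 67.9]
w6 2 39 [63.7 65.2 67.2]
w6 4 84 [59.9 67.6 69.3]
w6 8 93 [66.9 73.8 78.8]
w6 12 164 [80.7 89.6 97.9]
w6 16 129 [ 99.6 102.1 103.5]
```

The clip sits at most about 2 mm high, with a full bite, centred and symmetric. Now to the grip.

```bash
python3 -m creep '[[0.2,2,2,0,0],[0.2,3,3,0,0],[0.2,2.91,2.74,1,0],[0.2,0,0,2,0],[0.2,0,0,2,0],[0.2,0,0,2,0],[0.2,0,0,2,0],[0.2,0,0,2,0],[0.2,0,0,1.5,0],[0.2,0,0,0.7,0],[0.2,0,0,0,0],[0.2,0,0,0,0]]' 60
python3 - <<'E'
from h import *
im,d,P,T,f,m=shot("wrist"); np.savez("w7.npz",im=im,P=P)
o=get_obs();R=o["eef_rot"]; X=(P-o["tool_pos"])@R
k=(abs(X[...,1])<.02)&(X[...,0]<.07)&(X[...,0]>.005)&(X[...,2]>.13)&(X[...,2]<.17)
q=X[k]; print(k.sum(),(np.percentile(q,[1,50,99],axis=0)*1000).round(1))
t=q[q[:,2]<.1475]; print((np.percentile(t,[1,99],axis=0)*1000).round(1))
E
```

```text
time_s: 14.78
tool_pos: [0.4844, -0.2155, 0.2683]
eef_rot: [[-0.174, 0.985, 0.001], [0.985, 0.174, -0.001], [-0.001, 0.001, -1.0]]
contact_force: [-0.9, 0.2, 0.2]
grip_width: 0.0513
finger_force: 0.0
6350 [[  5.5 -14.6 143.7]
 [ 31.6   0.9 145.6]
 [ 69.1  19.5 164.4]]
[[  5.5  -9.2 143.6]
 [ 46.8   9.2 147.4]]
```

```bash
python3 -m creep '[[-0.2,0,0,0,0],[-0.4,0,0,0,0],[-0.6,0,0,0,0],[-0.8,0,0,0,0],[-0.8,0,0,0,0],[-0.8,0,0,0,0]]' 70
```

```text
time_s: 15.58
tool_pos: [0.4844, -0.2155, 0.2682]
eef_rot: [[-0.174, 0.985, 0.001], [0.985, 0.174, -0.001], [-0.001, 0.001, -1.0]]
contact_force: [-1.3, 1.4, 6.1]
grip_width: 0.0189
finger_force: 69.0
```

```bash
python3 -m creep '[[-0.8,0,0,-0.3,0],[-0.8,0,0,-0.5,0],[-0.8,0,0,-0.5,0],[-0.8,0,0,-0.5,0],[-0.8,0,0,0,0]]'; python3 -m creep '[[-0.8,0,0,-0.5,0],[-0.8,0,0,-0.5,0],[-0.8,0,0,-0.5,0],[-0.8,0,0,-0.5,0],[-0.8,0,0,-0.5,0],[-0.8,0,0,-0.5,0],[-0.8,0,0,-0.5,0],[-0.8,0,0,-0.5,0],[-0.8,0,0,-0.5,0],[-0.8,0,0,0,0],[-0.8,0,0,0,0]]'
python3 - <<'E'
from h import *
im,d,P,T,f,m=shot("wrist"); np.savez("w8.npz",im=im,P=P)
k=(P[...,2]>.045)&(P[...,2]<.065)&(P[...,0]>.37)&(P[...,0]<.42)&(P[...,1]>-.2)&(P[...,1]<-.11)
print(k.sum(),np.percentile(P[k][:,2],[50,90]))
E
```

```text
time_s: 16.2
tool_pos: [0.4842, -0.2154, 0.2864]
eef_rot: [[-0.174, 0.985, 0.0], [0.985, 0.174, -0.0], [-0.0, 0.0, -1.0]]
contact_force: [-0.2, 0.6, 2.8]
grip_width: 0.0188
finger_force: 69.8
time_s: 17.58
tool_pos: [0.4841, -0.2154, 0.3312]
eef_rot: [[-0.174, 0.985, 0.001], [0.985, 0.174, -0.0], [-0.0, 0.0, -1.0]]
contact_force: [-2.4, 2.5, 3.1]
grip_width: 0.0188
finger_force: 69.9
1457 [0.05491518 0.05615981]
```

```bash
python3 -m creep '[[-0.8,0,0,-0.3,0],[-0.8,0,0,-0.3,0],[-0.8,0,0,-0.2,0],[-0.8,0,0,0,0],[-0.8,0,0,0,0]]'; python3 -m creep '[[-0.8,0,0,-0.1,0],[-0.8,0,0,-0.1,0],[-0.8,0,0,-0.1,0],[-0.8,0,0,0,0],[-0.8,0,0,0,0]]'
```

```text
time_s: 18.25
tool_pos: [0.4842, -0.2154, 0.3388]
eef_rot: [[-0.174, 0.985, 0.0], [0.985, 0.174, -0.0], [-0.0, 0.0, -1.0]]
contact_force: [-0.6, 1.0, -1.1]
grip_width: 0.0193
finger_force: 69.1
time_s: 18.88
tool_pos: [0.4842, -0.2154, 0.3416]
eef_rot: [[-0.174, 0.985, -0.0], [0.985, 0.174, 0.0], [0.0, -0.0, -1.0]]
contact_force: [0.2, -0.6, -9.7]
grip_width: 0.0191
finger_force: 68.6
```

```bash
python3 -m creep '[[-0.8,0,0,-0.2,0],[-0.8,0,0,-0.4,0],[-0.8,0,0,-0.6,0],[-0.8,0,0,-0.8,0],[-0.8,0,0,-0.8,0],[-0.8,0,0,-0.8,0],[-0.8,0,0,-0.6,0],[-0.8,0,0,-0.4,0],[-0.8,0,0,-0.2,0],[-0.8,0,0,0,0],[-0.8,0,0,0,0],[-0.8,0,0,0,0]]'
python3 - <<'E'
from h import *
im,d,P,T,f,m=shot("wrist"); save("w9.png",im)
s=shot("side")[0]; save("s9.png",s[150:300,160:360],4)
# wall-top plane
n=np.array([.985,.174]);t=np.array([-.174,.985]);c=np.array([.4842,-.2154])
a=(P[...,:2]-c)@n;b=(P[...,:2]-c)@t
k=(P[...,2]>.09)&(P[...,2]<.12)&(((abs(abs(a)-.0775)<.005)&(abs(b)<.11)&(abs(b)>.03))|((abs(abs(b)-.1075)<.005)&(abs(a)<.08)))
A=np.c_[a[k],b[k],np.ones(k.sum())]; z=P[k][:,2]
for i in range(5):
    s_=np.linalg.lstsq(A,z,rcond=None)[0]; r=abs(A@s_-z)<.004; A,z=A[r],z[r]
print(len(z),"slopes deg",np.degrees(s_[:2]),"wall z at centre",s_[2])
E
```

```text
time_s: 20.38
tool_pos: [0.4842, -0.2154, 0.3895]
eef_rot: [[-0.174, 0.985, -0.0], [0.985, 0.174, 0.0], [0.0, -0.0, -1.0]]
contact_force: [0.0, 0.2, -9.6]
grip_width: 0.0187
finger_force: 68.7
3832 slopes deg [0.03170764 0.71788545] wall z at centre 0.10414074144228777
```

View pics/w9.png

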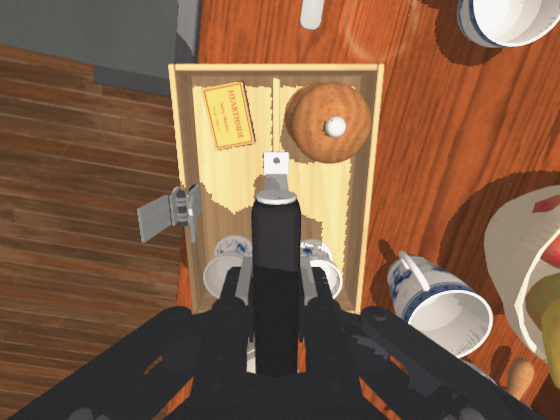

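View pics/s9.png

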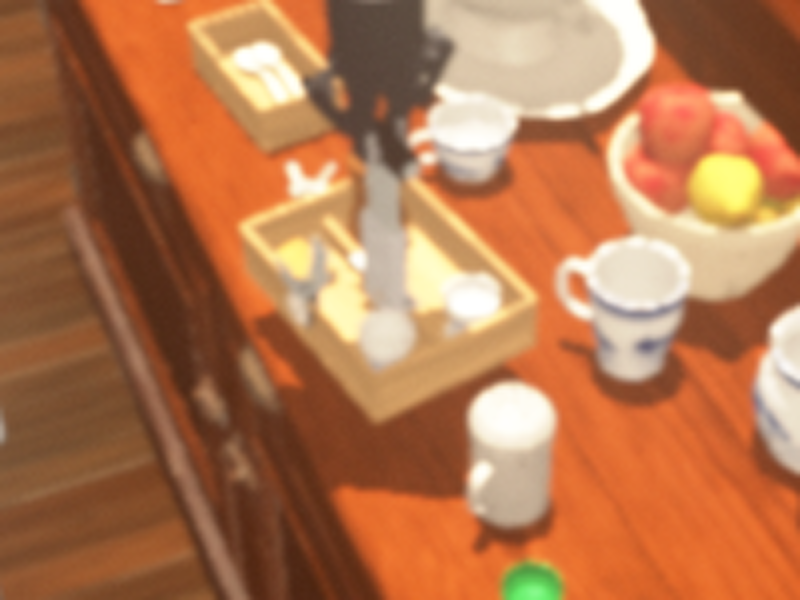

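The pictures show the caddy in the air by its extended handle, with the mill at (330,120), egg cups at (228,270) and (318,270), and the clip at (175,212). The tilt is about 0.7° and the lift about 49 mm. The other things stand where they were.

```bash
python3 -c "
from cell import sign_off
print(sign_off())"
```

```text
the job is handed in; nothing more can be done
None
```

The job is handed in at about 20.5 s: the clip is on the middle of the caddy's front edge (possibly about 2 mm above fully seated), its tag side kept outwards as gripped though not seen in a picture, and the caddy is held level about 49 mm up by the fully extended handle with its load standing; I viewed 11 pictures, one over the limit of 10.

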